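# Recharge the spare battery packs: fill the dock's empty bays

## Task

Two of the five bays of the charging dock are empty: take two of the three loose battery packs and slide one into each empty bay, under the hood and fully home against the stop. Leave the packs that are already in the dock, the third loose pack and everything else on the table where they are.

Things in the scene. Friction and masses are not known exactly. Their poses are not given: they have to be found in the camera images.
- dock: grey charging dock with white hood, fixed, 145 deep (x) x 316 wide (y) x 88 mm high, its mouth to its -x. Origin on the table under bay 3's home point. Five bays along y at 62 mm pitch, each 56 wide between low dividers (6 thick, tops 26 mm above the table, x = -45 to +60 mm); bay floors 6 mm above the table, from x = -60 to the stop wall at +60 mm. Three bays hold packs, two are empty
- hood_edge (a point): middle of the hood's lower front edge: x = +15 mm in the dock's frame, 52 mm above the table. The hood covers the back of all bays from here to x = +85 mm, its top 88 mm above the table. A pack goes under it only contact end first; its fin stays in front of the hood
- bay1 (a point): home point of bay 1 (bay 1 at the dock's +y end, bay 5 at its -y end), on the bay's floor, 6 mm above the table; axes as the dock's. A pack fully home has its origin here
- bay2 (a point): home point of bay 2 (bay 1 at the dock's +y end, bay 5 at its -y end), on the bay's floor, 6 mm above the table; axes as the dock's. A pack fully home has its origin here
- bay3 (a point): home point of bay 3 (bay 1 at the dock's +y end, bay 5 at its -y end), on the bay's floor, 6 mm above the table; axes as the dock's. A pack fully home has its origin here
- bay4 (a point): home point of bay 4 (bay 1 at the dock's +y end, bay 5 at its -y end), on the bay's floor, 6 mm above the table; axes as the dock's. A pack fully home has its origin here
- bay5 (a point): home point of bay 5 (bay 1 at the dock's +y end, bay 5 at its -y end), on the bay's floor, 6 mm above the table; axes as the dock's. A pack fully home has its origin here
- pack1: dark battery pack, 120 (x) x 48 (y) x 36 (z) mm; on top a light-grey grip fin 40 long (x), 16 wide (y), from 36 to 62 mm high, centred at x = -35 mm. Origin: centre of the underside, z up; +x is the contact end, which enters the dock first. 0.13-0.25 kg. Already home in one of the bays at the start.
- pack2: dark battery pack, 120 (x) x 48 (y) x 36 (z) mm; on top a light-grey grip fin 40 long (x), 16 wide (y), from 36 to 62 mm high, centred at x = -35 mm. Origin: centre of the underside, z up; +x is the contact end, which enters the dock first. 0.13-0.25 kg. Already home in one of the bays at the start.
- pack3: dark battery pack, 120 (x) x 48 (y) x 36 (z) mm; on top a light-grey grip fin 40 long (x), 16 wide (y), from 36 to 62 mm high, centred at x = -35 mm. Origin: centre of the underside, z up; +x is the contact end, which enters the dock first. 0.13-0.25 kg. Already home in one of the bays at the start.
- pack4: dark battery pack, 120 (x) x 48 (y) x 36 (z) mm; on top a light-grey grip fin 40 long (x), 16 wide (y), from 36 to 62 mm high, centred at x = -35 mm. Origin: centre of the underside, z up; +x is the contact end, which enters the dock first. 0.13-0.25 kg. A spare, lying upright loose on the table at the start, at any yaw within about 75 degrees of the world's.
- pack5: dark battery pack, 120 (x) x 48 (y) x 36 (z) mm; on top a light-grey grip fin 40 long (x), 16 wide (y), from 36 to 62 mm high, centred at x = -35 mm. Origin: centre of the underside, z up; +x is the contact end, which enters the dock first. 0.13-0.25 kg. A spare, lying upright loose on the table at the start, at any yaw within about 75 degrees of the world's.
- pack6: dark battery pack, 120 (x) x 48 (y) x 36 (z) mm; on top a light-grey grip fin 40 long (x), 16 wide (y), from 36 to 62 mm high, centred at x = -35 mm. Origin: centre of the underside, z up; +x is the contact end, which enters the dock first. 0.13-0.25 kg. A spare, lying upright loose on the table at the start, at any yaw within about 75 degrees of the world's.
- specs_case: bystander: a closed brown hard spectacle case without a fin, 146 x 58 x 42 high mm, loose on the table. Origin: centre of its underside
- wash_bottle: bystander: a tall white bottle, diameter 62, 200 high mm, loose on the table. Origin: centre of its underside
- wood_tub: bystander: a round wooden tub with lid, diameter 68, 66 high mm, loose on the table. Origin: centre of its underside
- jar: bystander: a low amber jar with white cap, diameter 56, 65 high mm, loose on the table. Origin: centre of its underside
- lens_box: bystander: a cardboard box, 85 x 55 x 45 high mm, loose on the table. Origin: centre of its underside
- eye_cup: bystander: a small steel cup, rim diameter 46, 50 high mm, loose on the table. Origin: centre of its underside
- bulb_box: bystander: a small cardboard box, 50 x 36 x 60 high mm, loose on the table. Origin: centre of its underside
- loupe: bystander: a flat magnifier, disc diameter 64 with a handle to its -x, 112 mm reach from the disc's centre, 14 high mm, loose on the table. Origin: centre of its underside
Not all that is in view belongs to the job. Leave any purple look-alike of the pack4 alone. What is shaped like the pack5 but green is not meant.

How it is judged:
By the outcome, as a careful person would: the job done as asked, in the order asked, and still so for the second after the job is handed in, with the robot touching nothing.
It also fails if it takes over 72 s, if anything falls off the work surface, if the arm or the gripper's body presses on something with over 40 N, if the wrist force passes 120 N, or if a joint passes its speed limit or range.

## Robot

A 7-joint arm with a two-finger parallel gripper is mounted at the origin on the work surface. World frame = base frame: x ahead of the robot, y to its left, z up, the work surface at z = 0. Lengths are in m, angles in rad, forces in N, time in s.
With the tool pointing down it reaches from about 0.4 to 0.85 m from the base axis. Payload 10.4 kg.
Tool frame: the origin (TCP) lies at the very end of the fingers, on their centre line; the grasp point (between the pads) lies 19 mm behind it; z points along the fingers, y is the direction in which the jaws open and shut (so a half turn about z gives the same grasp; the last joint's range is limited). The gripper opens to 87 mm and grips with 3 to 60 N. Pads are 19 mm wide; open, the fingers measure 117 mm over their backs; the gripper's body (75 mm by 190 mm) begins 51 mm behind the grasp point.
Start: joints at [-1.244, 0.332, -0.065, 1.46, 0.022, 1.35, -0.088], TCP at [0.214, 0.587, 0.223] pointing down, gripper open.
Joint ranges: [-2.6, 2.6], [-0.5, 2.12], [-1.47, 1.34], [0.16, 2.42], [-1.27, 4.41], [0.06, 2.06], [-2.6, 2.6]. Speed limits (rad/s): [2.22, 2.22, 2.79, 2.79, 3.14, 3.14, 3.14].

## Interface

Orientations are given as a unit quaternion [x, y, z, w].
In Python, from bench import r, eyes, job gives the robot as it stands. The module is installed in compiled form; this text tells all that it offers.
- The arm moves only by the tool play_rows, never from a script. Its argument "motion" is a list of rows, each a list of 7 numbers: the shift along the tool's x, y, z as a fraction of full scale, then the turn, a rotation vector about the tool's x, y, z as a fraction of full scale, then the opening in per cent of the stroke, from 0 (shut) to 100 (fully open). A call has 1 to 5 rows; each row is the pose to reach, as a shift and turn from the pose commanded when the call began, along the tool's axes at that moment; what a row does not reach only later rows make up. Full scale, the value 1, is 0.2 m for a shift and 90 degrees for a turn. A row lasts 1/8 s, in which the tool goes at most 62.5 mm and 10.7 degrees, less where a joint would pass 70% of its speed; a pose out of reach is approached as far as the arm can. A call with a number of a shift or a turn outside -1 to 1 is refused whole. A call with a gripper value outside its range is refused whole. The fingers move at their own pace and stop on an object; "squeeze" is the grip in N (left out, the last holds). Time passes only in rows, so rows that repeat a pose let the fingers close. It gives the time, the measured TCP pose, the force and the opening at its end, in the units of the state.
- r.read_state(): the state, without advancing time (a new reading comes with each control period).
- eyes.camera(name): name is "side" or "top" or "wrist"; returns a dict with "image" (384x512x3 uint8, red, green, blue), "mtx" (3x3 intrinsics, pixels), "R" (3x3) and "t" (3): a world point X has camera coordinates R X + t. Camera axes: x right, y down, z forward; pixel columns grow to the right and rows downward; lengths in m; the calibration is good to about 2 mm. A picture is of the moment at which its call begins. There is no depth.
- job.close_job(): hands the job in, once; it reports no verdict.
Trained networks look in a picture, given as the dict that the camera call returned (one of the last four; its "shot" number tells which), for a name from the list of things; names that differ only in an ending like _2 or _b are one class to them, and where a whole thing is asked for, a point or a joint stands for the part that bears it (a point fixed in the world has none). Each returns a list of dicts, best first, with "p" (0 to 1); they miss things now and then, are a little off and sometimes report something else, mostly with a low value. They report only what shows in the picture. A call takes as long as a camera call. They do not tell look-alikes from the thing itself.
- eyes.regions_of(picture, label): "region" (384x512 bool, what is visible of it) and "xy" ([column, row] in pixels, amid what is visible of it).
- eyes.landmark_of(picture, label): "xy" ([column, row] in pixels: a listed point, or the origin of a listed thing).
The state is a dict: "time": time; "joint_positions": joint angles; "joint_vel": joint speeds; "joint_torque": joint torques, N m; "ee_pos": TCP position; "eef_rot": TCP orientation; "ft_force": force on the tool from outside, world axes, zero at the start; "torque": the same for the moment, N m; "width": finger opening in m.
Only numpy, scipy, OpenCV 4.12 (cv2) and the standard library are available. Lean on these libraries where they do the work, as an engineer would, in place of code of your own. Each camera call takes 0.05 s, during which the arm holds its last target. There are 200 camera calls.

## Working session

There is one attempt and no reset: what is moved stays moved. The work goes in short steps, Python scripts to look and compute and a tool call to move; the robot and the scene stay as the last step left them, time stands still between calls to the robot, and variables do not carry over. Pictures are saved under pics/ and viewed, about 8 in all and at most 12, crops included, and the job is handed in when it is done.

Besides the shell and the picture viewer there is one more tool, called after "Call:" as name(argument=value, ...) on one line, values as JSON. play_rows: Moves the arm, as the interface text tells. Shift numbers are shares of 0.2 m and turn numbers shares of 90 degrees, none past 1 either way. Its arguments: {"type":"object","properties":{"motion":{"type":"array","items":{"type":"array","items":{"type":"number"}}},"squeeze":{"type":"number"}},"required":["motion"]}

```bash
mkdir -p pics; cat > h.py <<'E'
import numpy as np, cv2
from bench import r, eyes, job
def save(p,n,crop=None,s=1):
    im=p["image"][:,:,::-1]
    if crop: a,b,c,d=crop; im=im[b:d,a:c]
    im=cv2.resize(im,None,fx=s,fy=s,interpolation=cv2.INTER_CUBIC); cv2.imwrite(f"pics/{n}.png",im)
def ray(p,xy,z):
    K,R,t=[np.array(p[k],float) for k in("mtx","R","t")]
    d=R.T@np.linalg.solve(K,[xy[0],xy[1],1]); c=-R.T@t
    return c+d*(z-c[2])/d[2]
def proj(p,X):
    K,R,t=[np.array(p[k],float) for k in("mtx","R","t")]
    q=K@(R@np.array(X)+t); return q[:2]/q[2]
E
python3 - <<'E'
from h import *
t=eyes.camera("top"); s=eyes.camera("side"); save(t,"top",s=1.5); save(s,"side",s=1.5)
print(r.read_state())
for p,n in((t,"top"),(s,"side")):
    c=-np.array(p["R"]).T@np.array(p["t"]); print(n,"cam",c.round(3))
    for l,z in(("pack4",0),("dock",0),("hood_edge",.052),("bay1",.006),("bay2",.006),("bay3",.006),("bay4",.006),("bay5",.006)):
        for d in eyes.landmark_of(p,l)[:8]: print(n,l,round(d["p"],2),np.round(d["xy"]),ray(p,d["xy"],z).round(3)[:2])
E
```

```text
{'time': 0.1, 'joint_positions': array([-1.24358395,  0.3328086 , -0.06469471,  1.460851  ,  0.02159571,
        1.34988996, -0.08850726]), 'joint_vel': array([-0.00031314, -0.00037123, -0.00107758, -0.00313941,  0.00241735,
       -0.0014353 , -0.00053461]), 'joint_torque': array([ 1.20787110e-03, -6.24543285e+01,  2.43872363e-02, -3.90719247e+01,
       -6.14981493e-02,  3.64538259e-02,  8.19685874e-05]), 'ee_pos': array([0.2140886 , 0.58682595, 0.22183655]), 'eef_rot': array([ 1.74012829e-01,  9.84743183e-01, -6.25368269e-04, -8.31014263e-05]), 'ft_force': array([-0.01949869, -0.18663757,  1.5627143 ]), 'torque': array([ 0.02032836, -0.0447097 , -0.02475013]), 'width': 0.08700530924953483}
top cam [0.224 0.01  1.318]
top pack4 0.94 [319. 256.] [ 0.282 -0.211]
top pack4 0.91 [175. 214.] [0.444 0.235]
top pack4 0.87 [130. 186.] [0.543 0.38 ]
top pack4 0.75 [357. 172.] [ 0.548 -0.362]
top pack4 0.69 [ 98. 241.] [0.371 0.48 ]
top pack4 0.68 [259. 144.] [ 0.663 -0.047]
top pack4 0.68 [198. 145.] [0.671 0.156]
top pack4 0.6 [155. 284.] [0.228 0.302]
top dock 0.63 [232. 142.] [0.673 0.04
[... 1899 characters left out ...]
de bay2 0.74 [194. 220.] [0.666 0.082]
side bay2 0.68 [198. 211.] [0.66  0.035]
side bay3 0.98 [204. 199.] [ 0.657 -0.033]
side bay3 0.91 [188. 231.] [0.67 0.14]
side bay3 0.89 [206. 185.] [ 0.665 -0.111]
side bay3 0.74 [194. 220.] [0.666 0.082]
side bay3 0.68 [198. 211.] [0.66  0.035]
side bay4 0.98 [204. 199.] [ 0.657 -0.033]
side bay4 0.91 [188. 231.] [0.67 0.14]
side bay4 0.89 [206. 185.] [ 0.665 -0.111]
side bay4 0.74 [194. 220.] [0.666 0.082]
side bay4 0.68 [198. 211.] [0.66  0.035]
side bay5 0.98 [204. 199.] [ 0.657 -0.033]
side bay5 0.91 [188. 231.] [0.67 0.14]
side bay5 0.89 [206. 185.] [ 0.665 -0.111]
side bay5 0.74 [194. 220.] [0.666 0.082]
side bay5 0.68 [198. 211.] [0.66  0.035]
```

View pics/top.png

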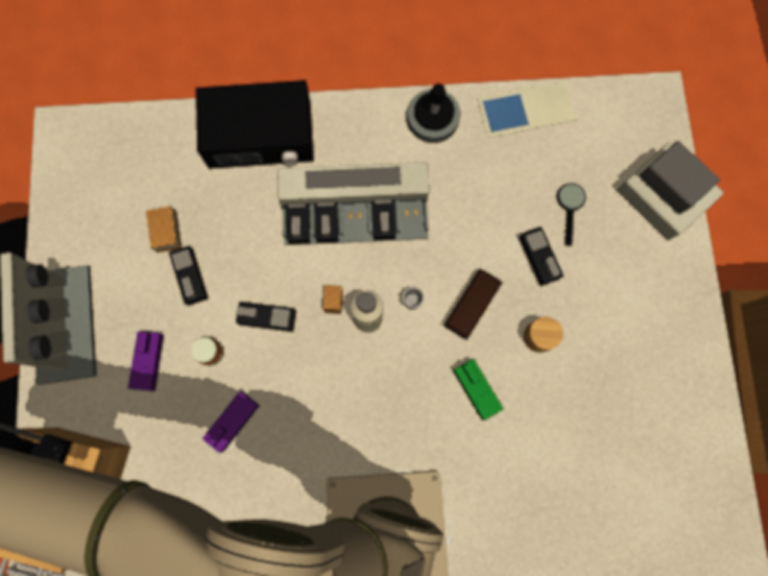

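View pics/side.png

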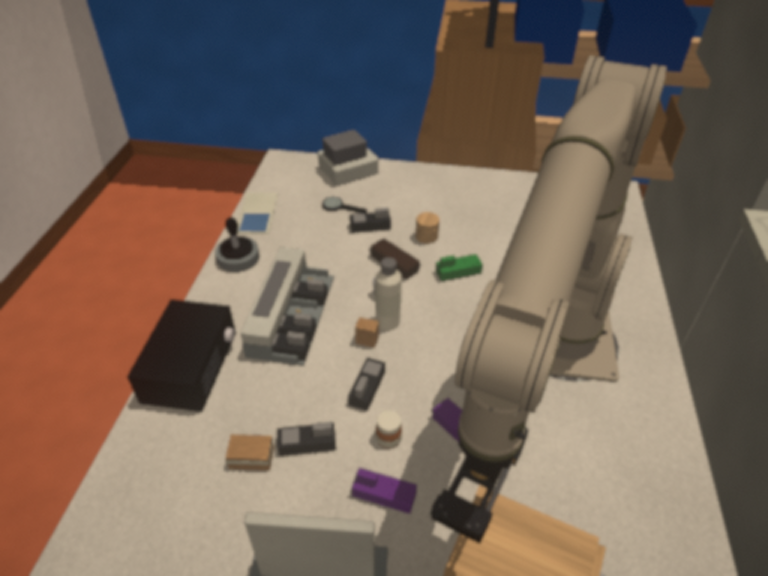

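```bash
cat >> h.py <<'E'
from scipy.optimize import minimize
def box(x0,x1,y0,y1,z0,z1): return np.array([[x,y,z] for x in(x0,x1) for y in(y0,y1) for z in(z0,z1)])
PACK=[box(-.06,.06,-.024,.024,0,.036),box(-.055,-.015,-.008,.008,.036,.062)]
DOCK=[box(-.06,.085,-.158,.158,0,.006),box(.015,.085,-.158,.158,0,.088)]
def place(P,q,z=0):
    c,s=np.cos(q[2]),np.sin(q[2]); return P@np.array([[c,s,0],[-s,c,0],[0,0,1]])+[q[0],q[1],z]
def render(p,model,q,z=0,hull=False,S=4):
    m=np.zeros((384*S,512*S),np.uint8)
    bs=[np.vstack(model)] if hull else model
    for b in bs:
        u=np.array([proj(p,X) for X in place(b,q,z)]); u=(u+.5)*S-.5
        cv2.fillConvexPoly(m,cv2.convexHull(np.round(u*16).astype(np.int32)),255,shift=4)
    return cv2.resize(m,(512,384),interpolation=cv2.INTER_AREA)/255.
def fit(obs,model,q0,z=0,hull=False):
    obs2=[]
    for p,m in obs:
        m=m.astype(np.uint8)
        if hull:
            pts=cv2.findNonZero(m); m=cv2.fillConvexPoly(np.zeros_like(m),cv2.convexHull(pts),1)
        obs2.append((p,m))
    def f(q):
        e=0
        for p,m in obs2:
            g=render(p,model,q,z,hull); e+=1-np.minimum(g,m).sum()/np.maximum(g,m).sum()
        return e/len(obs2)
    best=None
    for dy in(-.25,0,.25):
        a=np.array(q0)+[0,0,dy]; sim=np.array([a,a+[.015,0,0],a+[0,.015,0],a+[0,0,.2]])
        o=minimize(f,a,method="Nelder-Mead",options=dict(initial_simplex=sim,xatol=2e-4,fatol=1e-4))
        if best is None or o.fun<best.fun: best=o
    return best.x,best.fun
def near(p,label,uv,tol=14):
    c=[d for d in eyes.regions_of(p,label) if np.hypot(*(np.array(d["xy"])-uv))<tol]
    return c[0] if c else None
E
python3 - <<'E'
from h import *
t=eyes.camera("top"); s=eyes.camera("side")
ims=[]
for u,v in((125,183),(177,211),(361,171)):
    ims.append(cv2.resize(t["image"][v-25:v+25,u-25:u+25,::-1],None,fx=5,fy=5,interpolation=cv2.INTER_CUBIC))
cv2.imwrite("pics/cand.png",np.hstack(ims))
for n,q0 in(("A",(.543,.385,.2)),("B",(.45,.236,1.4)),("C",(.548,-.366,.4)),("home2",(.668,.091,0)),("home1",(.672,.155,0)),("home4",(.66,-.04,0))):
    obs=[]
    for p in(t,s):
        d=near(p,"pack4",proj(p,[q0[0],q0[1],.03]))
        if d: obs.append((p,d["region"]))
    z=.006 if "home" in n else 0
    for k in range(len(obs)): 
        x,e=fit(obs[k:k+1],PACK,q0,z); print(n,k,x.round(4),round(e,3))
    if len(obs)>1: x,e=fit(obs,PACK,q0,z); print(n,"both",x.round(4),round(e,3))
obs=[]
for p in(t,s):
    for d in eyes.regions_of(p,"dock"): print(round(d["p"],2),d["xy"],d["region"].sum())
    obs.append((p,eyes.regions_of(p,"dock")[0]["region"]))
for k in(0,1): print("dock",k,fit(obs[k:k+1],DOCK,(.665,.03,0),hull=True))
for l in("wash_bottle","bulb_box","eye_cup","jar","specs_case","lens_box","loupe","wood_tub"):
    print(l,[(ray(p,d["xy"],0)[:2].round(3),round(d["p"],2)) for p in(t,s) for d in eyes.landmark_of(p,l)[:1]])
E
```

```text
A 0 [0.5477 0.3887 0.2887] 0.053
A 1 [0.5486 0.3859 0.2837] 0.091
A both [0.5479 0.388  0.2909] 0.079
B 0 [0.4489 0.2272 1.3829] 0.053
B 1 [0.4497 0.2243 1.403 ] 0.112
B both [0.4491 0.2271 1.3866] 0.091
C 0 [ 0.5453 -0.3667  0.316 ] 0.107
C 1 [ 0.5449 -0.3719  0.2769] 0.076
C both [ 0.545  -0.3691  0.3041] 0.109
home2 0 [0.6622 0.0888 0.0207] 0.399
home2 1 [ 0.6628  0.138  -0.2185] 0.362
home2 both [0.6606 0.0918 0.0811] 0.621
home1 0 [ 0.6653  0.1508 -0.0283] 0.313
home1 1 [ 0.6598  0.1372 -0.241 ] 0.361
home1 both [ 0.6632  0.1495 -0.0376] 0.37
home4 0 [ 0.6601 -0.0365 -0.0581] 0.303
home4 1 [ 0.6578 -0.0477 -0.3016] 0.395
home4 both [ 0.6575 -0.0365 -0.0608] 0.366
0.74 [237.5, 125.8] 3710
0.84 [190.6, 200.3] 2260
0.53 [246.1, 145.3] 324
dock 0 (array([ 0.6652043 ,  0.02723269, -0.01351734]), np.float64(0.024443617595511613))
dock 1 (array([ 0.66659165,  0.02603811, -0.00842519]), np.float64(0.03081399626594561))
wash_bottle [(array([0.442, 0.005]), 0.74), (array([ 0.421, -0.006]), 0.79)]
bulb_box [(array([0.437, 0.012]), 0.64), (array([0.476, 0.081]), 0.62)]
eye_cup [(array([ 0.46 , -0.091]), 0.64), (array([ 0.652, -0.118]), 0.61)]
jar [(array([0.386, 0.344]), 0.61), (array([0.371, 0.345]), 0.8)]
specs_case [(array([ 0.451, -0.204]), 0.97), (array([ 0.453, -0.199]), 0.9)]
lens_box [(array([0.656, 0.438]), 0.61), (array([0.654, 0.432]), 0.89)]
loupe [(array([ 0.677, -0.454]), 0.61), (array([ 0.7  , -0.479]), 0.51)]
wood_tub [(array([ 0.373, -0.347]), 0.78), (array([ 0.37 , -0.343]), 0.52)]
```

View pics/cand.png

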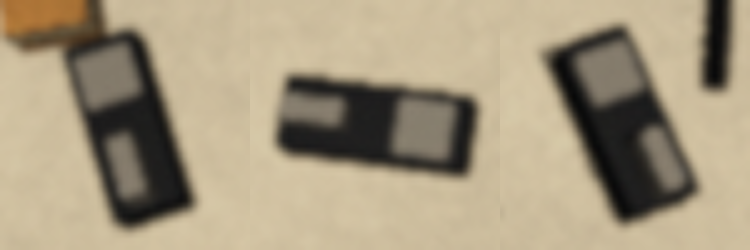

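Candidates for loose packs in the 1.5x top picture are:
- Dark A at (188,275), B at (265,317) and C at (541,256). Each has a narrow light fin and a square label at the contact end.
- Look-alikes: purple at (146,360) and (231,421), green at (477,389), and the brown specs case at (473,304).

Bays 1, 2 and 4 hold packs; bays 3 at (355,220) and 5 at (412,215) are empty. The crop shows the fins of A and C at their -x ends, so I'll use A for bay 3 and C for bay 5. B stays where it is, since its contact end points to -y.

```bash
cat >> h.py <<'E'
from scipy.spatial.transform import Rotation as Ro
def rel(pos,yaw):
    """tool row to reach TCP pos, tool pointing down, with tool y along +y of a frame at yaw"""
    s=r.read_state(); R0=Ro.from_quat(s["eef_rot"])
    y=np.array([-np.sin(yaw),np.cos(yaw),0]); z=np.array([0,0,-1.]); x=np.cross(y,z)
    Rt=Ro.from_matrix(np.c_[x,y,z]); d=R0.inv().apply(np.array(pos)-s["ee_pos"])/.2
    w=(R0.inv()*Rt).as_rotvec()/(np.pi/2)
    print("t",round(s["time"],2),"ee",s["ee_pos"].round(4),"f",s["ft_force"].round(1),"w",round(s["width"],4),"tool x,y:",R0.as_matrix()[:,0].round(3),R0.as_matrix()[:,1].round(3)); print("row",d.round(4),w.round(4))
E
python3 - <<'E'
from h import *
rel([.50,.375,.25],.29)
E
```

```text
t 2.6 ee [0.2142 0.5871 0.2226] f [-0.6 -0.6  0.3] w 0.0869 tool x,y: [-0.939  0.343 -0.   ] [0.343 0.939 0.   ]
row [-1.706  -0.5068 -0.1372] [ 0.      0.     -0.4073]
```

Call:
play_rows(motion=[[-0.3,-0.09,-0.14,0,0,0,100],[-0.6,-0.18,-0.14,0,0,0,100],[-0.9,-0.27,-0.14,0,0,0,100]])

```text
time: 2.98
ee_pos: [0.3615, 0.4772, 0.2512]
eef_rot: [0.174, 0.985, 0.001, 0.0]
ft_force: [1.0, 1.0, -1.7]
width: 0.0871
```

Call:
play_rows(motion=[[-0.27,-0.08,0,0,0,-0.1,100],[-0.54,-0.16,0,0,0,-0.2,100],[-0.8,-0.24,0,0,0,-0.3,100],[-0.8,-0.24,0,0,0,-0.4,100],[-0.8,-0.24,0,0,0,-0.41,100]])

```text
time: 3.6
ee_pos: [0.4941, 0.3782, 0.2505]
eef_rot: [-0.146, 0.989, 0.0, -0.0]
ft_force: [-0.4, -0.6, 0.7]
width: 0.0871
```

```bash
python3 - <<'E'
from h import *
p=eyes.camera("wrist"); save(p,"w1",s=1.5)
print("cam",(-np.array(p["R"]).T@np.array(p["t"])).round(3))
d=near(p,"pack4",proj(p,[.548,.388,.03]),80)
print(proj(p,[.548,.388,.03]),d and (d["p"],d["xy"],d["region"].sum()))
if d: print(fit([(p,d["region"])],PACK,(.548,.388,.29)))
rel([.5145,.378,.08],.29)
E
```

```text
cam [0.412 0.353 0.413]
[245.93958104 206.01448311] (0.68, [242.5, 203.1], np.int64(2973))
(array([0.54852297, 0.38887156, 0.29166273]), np.float64(0.03448443529977796))
t 3.7 ee [0.4933 0.3791 0.2506] f [-0.9 -0.6 -0.4] w 0.087 tool x,y: [-0.957 -0.288  0.   ] [-0.288  0.957  0.001]
row [-0.1002 -0.0365  0.8528] [ 0.0004 -0.0001  0.0017]
```

View pics/w1.png

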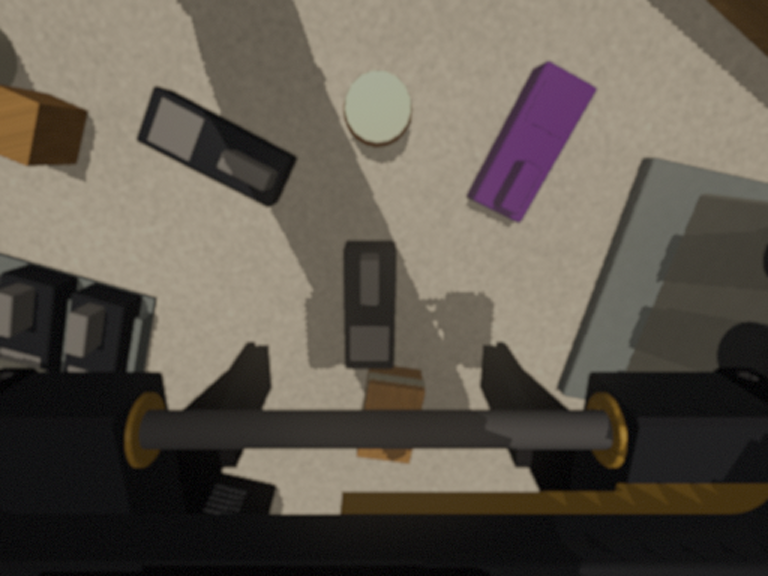

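Pack A shows clear at (370,305), with its fin at (370,280) between the jaws. The wrist fit agrees with the top and side cameras to 1 mm, so I'm descending.

Call:
play_rows(motion=[[-0.103,-0.033,0.2,0,0,0,60],[-0.103,-0.033,0.5,0,0,0,60],[-0.103,-0.033,0.75,0,0,0,60],[-0.103,-0.033,0.85,0,0,0,60],[-0.103,-0.033,0.85,0,0,0,60]])

```text
time: 4.32
ee_pos: [0.5149, 0.3784, 0.0803]
eef_rot: [-0.146, 0.989, -0.0, -0.001]
ft_force: [-0.0, 0.1, -0.1]
width: 0.0534
```

```bash
python3 - <<'E'
from h import *
rel([.515,.3788,.040],.2917)
E
```

```text
t 4.33 ee [0.5149 0.3784 0.0803] f [-0.   0.1 -0.1] w 0.0534 tool x,y: [-0.957 -0.29   0.001] [-0.29   0.957 -0.   ]
row [-0.0012  0.0018  0.2016] [-0.0002 -0.0007  0.0015]
```

Call:
play_rows(motion=[[0,0,0.12,0,0,0,60],[0,0,0.2,0,0,0,60],[0,0,0.2,0,0,0,5],[0,0,0.2,0,0,0,5],[0,0,0.2,0,0,0,5]], squeeze=30)

```text
time: 4.95
ee_pos: [0.516, 0.3784, 0.0416]
eef_rot: [-0.147, 0.989, 0.0, 0.001]
ft_force: [0.2, -0.4, -0.3]
width: 0.0294
```

Call:
play_rows(motion=[[0,0,0,0,0,0,5],[0,0,-0.1,0,0,0,5],[0,0,-0.3,0,0,0,5],[0,0,-0.5,0,0,0,5],[0,0,-0.5,0,0,0,5]], squeeze=30)

```text
time: 5.58
ee_pos: [0.5173, 0.3793, 0.1456]
eef_rot: [-0.147, 0.989, 0.002, 0.003]
ft_force: [-0.8, -0.2, -3.0]
width: 0.0159
```

```bash
python3 - <<'E'
from h import *
rel([.560,.0275,.150],-.011)
E
```

```text
t 5.58 ee [0.5173 0.3793 0.1456] f [-0.8 -0.2 -3. ] w 0.0159 tool x,y: [-0.957 -0.29  -0.007] [-0.29   0.957  0.003]
row [ 0.3052 -1.7454 -0.0292] [0.0024 0.0038 0.1942]
```

Call:
play_rows(motion=[[0.02,-0.2,-0.02,0,0,0,5],[0.05,-0.45,-0.02,0,0,0,5],[0.1,-0.7,-0.02,0,0,0,5],[0.15,-0.95,-0.02,0,0,0,5]])

```text
time: 6.08
ee_pos: [0.5414, 0.1856, 0.1442]
eef_rot: [-0.147, 0.989, -0.0, -0.0]
ft_force: [1.8, -1.1, -1.1]
width: 0.0158
```

Call:
play_rows(motion=[[0.04,-0.25,0,0,0,0.06,5],[0.08,-0.5,0,0,0,0.12,5],[0.12,-0.7,0,0,0,0.18,5],[0.15,-0.79,0,0,0,0.194,5],[0.15,-0.79,0,0,0,0.194,5]])

```text
time: 6.7
ee_pos: [0.5587, 0.0268, 0.1443]
eef_rot: [0.006, 1.0, -0.0, -0.0]
ft_force: [0.9, 0.3, -1.3]
width: 0.0158
```

```bash
python3 - <<'E'
from h import *
p=eyes.camera("wrist"); t=eyes.camera("top")
save(p,"w2",s=1.5)
for p_,n in((p,"w"),(t,"t")):
    for d in eyes.regions_of(p_,"dock")[:2]: print(n,round(d["p"],2),d["xy"],d["region"].sum())
    for l,z in(("bay1",.006),("hood_edge",.052)):
        for d in eyes.landmark_of(p_,l)[:5]: print(n,l,round(d["p"],2),np.round(d["xy"]),ray(p_,d["xy"],z).round(4)[:2])
# overlay predicted dividers/hood edge
im=cv2.resize(p["image"][:,:,::-1],None,fx=1.5,fy=1.5).copy()
q=(.666,.0265,-.011)
def L(a,b,c):
    u=[proj(p,place(np.array([X]),q)[0])*1.5 for X in(a,b)]
    cv2.line(im,*[tuple(int(v) for v in k) for k in u],c,1)
for k in range(-3,3):
    y=(k+.5)*.062
    for e in(-.003,.003): L([-.045,y+e,.026],[.015,y+e,.026],(0,0,255))
L([-.06,-.158,.006],[-.06,.158,.006],(0,255,0)); L([.015,-.158,.052],[.015,.158,.052],(255,0,255)); L([.015,-.158,.088],[.015,.158,.088],(255,255,0))
cv2.imwrite("pics/w2o.png",im)
rel([.576,.0275,.1],-.011)
E
```

```text
w 0.91 [146.9, 241.8] 3381
t 0.64 [268.2, 124.1] 1650
t bay1 0.96 [219. 143.] [0.6715 0.085 ]
t bay1 0.93 [200. 144.] [0.6709 0.1465]
t bay1 0.68 [255. 144.] [ 0.6582 -0.0351]
t bay1 0.6 [273. 142.] [ 0.6648 -0.0945]
t bay1 0.53 [142. 236.] [0.3768 0.3416]
t 7.1 ee [0.559  0.0284 0.1445] f [ 0.  1. -2.] w 0.0159 tool x,y: [-1.     0.009 -0.   ] [0.009 1.    0.   ]
row [-0.0849 -0.0039  0.2225] [0.0001 0.     0.0012]
```

View pics/w2o.png

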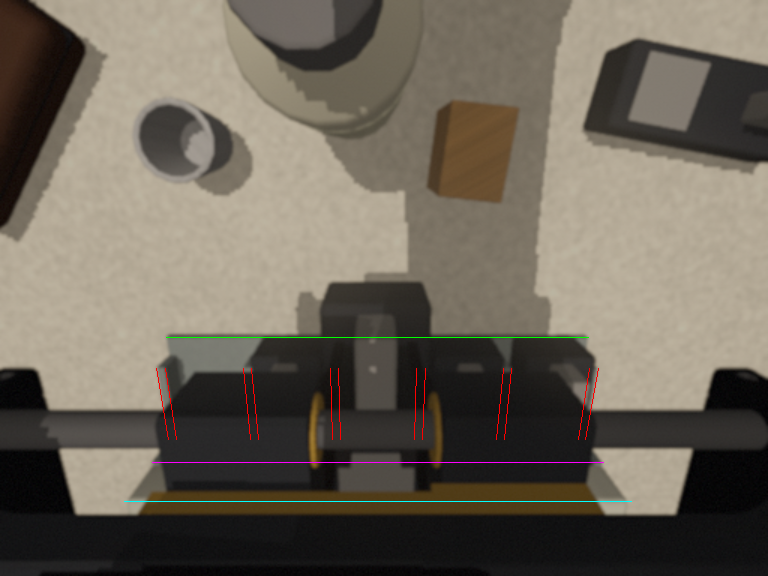

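```bash
python3 - <<'E'
from h import *
p=eyes.camera("wrist")
x0,y0,x1,y1=100,215,410,315; S=2.5
im=cv2.resize(p["image"][y0:y1,x0:x1,::-1],None,fx=S,fy=S,interpolation=cv2.INTER_CUBIC)
raw=im.copy()
q=(.666,.0265,-.011)
def L(a,b,c):
    u=[(proj(p,place(np.array([X]),q)[0])-[x0,y0]+.5)*S for X in(a,b)]
    cv2.line(im,*[tuple(int(v) for v in k) for k in u],c,1)
for k in range(-3,3):
    y=(k+.5)*.062
    for e in(-.003,.003): L([-.045,y+e,.026],[-.03,y+e,.026],(0,0,255))
L([-.06,-.158,.006],[-.06,.158,.006],(0,255,0))
for k in(-1,1,2):
    y=k*.062
    for a,b in((-.024,.024),): L([-.06,y+a,.042],[-.06,y+b,.042],(255,255,0))
    for a in(-.024,.024): L([-.06,y+a,.042],[-.03,y+a,.042],(255,255,0))
cv2.imwrite("pics/w3.png",cv2.convertScaleAbs(np.vstack([raw,im]),alpha=1.8))
E
```

```text
(no output)
```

View pics/w3.png

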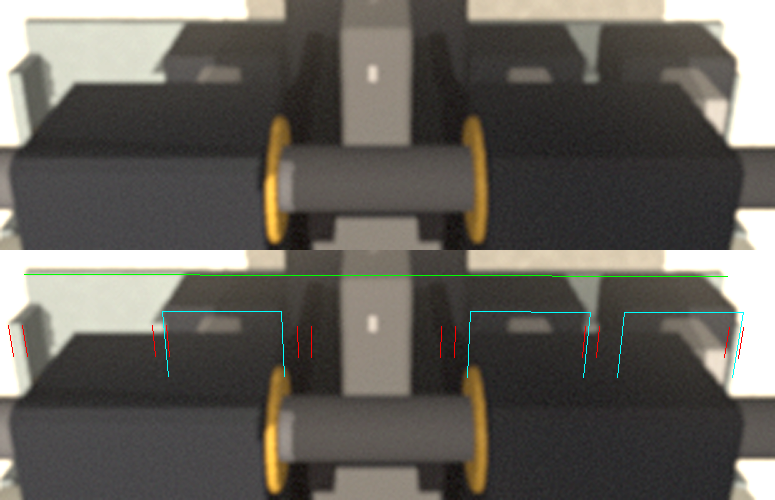

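The overlay with dock pose (0.666, 0.0265, -0.011) lands on the visible left divider at (17,325) and the front floor edge within about 1 mm. The held fin hangs centred over bay 3.

Call:
play_rows(motion=[[-0.09,-0.005,0.12,0,0,0,5],[-0.09,-0.005,0.28,0,0,0,5],[-0.09,-0.005,0.4,0,0,0,5],[-0.09,-0.005,0.44,0,0,0,5],[-0.09,-0.005,0.46,0,0,0,5]], squeeze=45)

```text
time: 7.78
ee_pos: [0.5773, 0.0266, 0.0528]
eef_rot: [0.005, 1.0, 0.0, 0.0]
ft_force: [0.7, 0.1, -1.4]
width: 0.0155
```

```bash
python3 - <<'E'
from h import *
s=eyes.camera("side"); save(s,"s2",(130,140,330,290),4)
rel([.577,.0275,.0475],-.011)
E
```

```text
t 7.83 ee [0.5773 0.0265 0.0526] f [-0.5 -0.6 -2.7] w 0.0156 tool x,y: [-1.     0.01  -0.001] [0.01 1.   0.  ]
row [0.0016 0.0049 0.0257] [0.0001 0.0003 0.0004]
```

View pics/s2.png

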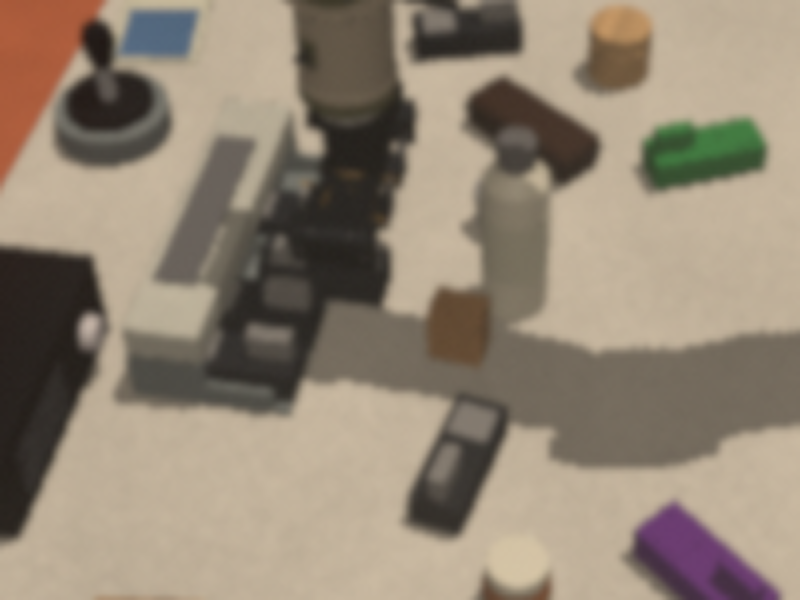

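The side view shows the gripper at (340,230), between the dock front and the bottle, clear of both. Lowering to the floor.

Call:
play_rows(motion=[[0,0.005,0.01,0,0,0,5],[0,0.005,0.02,0,0,0,5],[0,0.005,0.025,0,0,0,5],[0,0.005,0.025,0,0,0,5]])

```text
time: 8.32
ee_pos: [0.5774, 0.0271, 0.0517]
eef_rot: [0.006, 1.0, 0.001, 0.001]
ft_force: [-18.7, -1.8, 34.4]
width: 0.015
```

Call:
play_rows(motion=[[-0.04,0,0,0,0,0,5],[-0.08,0,0,0,0,0,5],[-0.12,0,0,0,0,0,5],[-0.15,0,0,0,0,0,5],[-0.15,0,0,0,0,0,5]])

```text
time: 8.95
ee_pos: [0.6071, 0.0275, 0.0519]
eef_rot: [0.005, 1.0, 0.001, 0.0]
ft_force: [-20.0, 0.6, 36.9]
width: 0.0157
```

Call:
play_rows(motion=[[0,0,-0.018,0,0,0,5],[-0.03,0,-0.018,0,0,0,5],[-0.06,0,-0.018,0,0,0,5],[-0.09,0,-0.018,0,0,0,5],[-0.09,0,-0.018,0,0,0,5]])

```text
time: 9.57
ee_pos: [0.6259, 0.027, 0.0521]
eef_rot: [0.005, 1.0, 0.0, 0.0]
ft_force: [-4.6, -0.2, 8.7]
width: 0.0157
```

Call:
play_rows(motion=[[-0.01,0,0,0,0,0,5],[-0.02,0,0,0,0,0,5],[-0.03,0,0,0,0,0,5],[-0.03,0,0,0,0,0,5]])

```text
time: 10.07
ee_pos: [0.6305, 0.027, 0.0521]
eef_rot: [0.005, 1.0, 0.0, -0.001]
ft_force: [-11.4, 0.0, 14.7]
width: 0.0154
```

Call:
play_rows(motion=[[-0.01,0,-0.004,0,0,0,5],[-0.02,0,-0.004,0,0,0,5],[-0.025,0,-0.004,0,0,0,5],[-0.025,0,-0.004,0,0,0,5]])

```text
time: 10.58
ee_pos: [0.6306, 0.027, 0.052]
eef_rot: [0.005, 1.0, 0.0, -0.006]
ft_force: [-34.7, 0.5, 28.6]
width: 0.0153
```

```bash
python3 - <<'E'
from h import *
rel([.631,.027,.0521],-.011)
E
```

```text
t 10.57 ee [0.6306 0.027  0.052 ] f [-34.7   0.5  28.6] w 0.0153 tool x,y: [-1.     0.01   0.013] [0.01  1.    0.001]
row [-0.0022 -0.0001 -0.0005] [ 0.0004 -0.0082  0.0004]
```

The pack stopped at x = 0.6306 and the push force rose to 35 N, so it is home. Unloading, releasing and lifting.

Call:
play_rows(motion=[[0.015,0,0,0,0,0,5],[0.022,0,0,0,0,0,5],[0.022,0,0,0,0,0,40],[0.022,0,0,0,0,0,40],[0.022,0,0,0,0,0,40]])

```text
time: 11.2
ee_pos: [0.632, 0.0268, 0.0519]
eef_rot: [0.005, 1.0, -0.0, 0.0]
ft_force: [-0.9, 0.8, -0.2]
width: 0.0327
```

Call:
play_rows(motion=[[0,0,-0.1,0,0,0,40],[0,0,-0.35,0,0,0,40],[0,0,-0.6,0,0,0,40],[0,0,-0.8,0,0,0,40],[0,0,-0.9,0,0,0,60]])

```text
time: 11.82
ee_pos: [0.6326, 0.0266, 0.2365]
eef_rot: [0.005, 1.0, 0.0, 0.002]
ft_force: [0.6, 0.1, -0.3]
width: 0.0392
```

```bash
python3 - <<'E'
from h import *
rel([.50,-.378,.25],.30)
E
```

```text
t 11.82 ee [0.6326 0.0266 0.2365] f [ 0.6  0.1 -0.3] w 0.0392 tool x,y: [-1.     0.011 -0.005] [0.011 1.    0.001]
row [ 0.6406 -2.0301 -0.0725] [ 0.      0.0032 -0.1979]
```

Call:
play_rows(motion=[[0.05,-0.25,-0.05,0,0,0,100],[0.1,-0.5,-0.07,0,0,0,100],[0.2,-0.75,-0.07,0,0,0,100],[0.3,-1,-0.07,0,0,0,100]])

```text
time: 12.32
ee_pos: [0.5689, -0.1743, 0.2477]
eef_rot: [0.005, 1.0, -0.0, 0.001]
ft_force: [0.9, -0.5, -0.4]
width: 0.0771
```

Call:
play_rows(motion=[[0.1,-0.25,0,0,0,-0.05,100],[0.2,-0.5,0,0,0,-0.1,100],[0.3,-0.75,0,0,0,-0.15,100],[0.34,-1,0,0,0,-0.198,100],[0.34,-1,0,0,0,-0.198,100]])

```text
time: 12.95
ee_pos: [0.4968, -0.3766, 0.2475]
eef_rot: [-0.147, 0.989, -0.001, -0.0]
ft_force: [-0.2, 0.4, -0.2]
width: 0.0869
```

```bash
python3 - <<'E'
from h import *
p=eyes.camera("wrist"); t=eyes.camera("top")
save(t,"t3",(170,100,400,220),3)
q0=(.545,-.369,.304); q=q0
for l in range(1):
    d=near(p,"pack4",proj(p,[q0[0],q0[1],.03]),60)
    if d: print(d["p"],d["xy"]); q,e=fit([(p,d["region"])],PACK,q0); print(q,e)
# home check for pack in bay3, from top view: compare fin-row with neighbours
for d in eyes.landmark_of(t,"pack4"): print("top pack",round(d["p"],2),np.round(d["xy"]),ray(t,d["xy"],.006).round(4)[:2])
f=np.array(q[:2])-.035*np.array([np.cos(q[2]),np.sin(q[2])]); print("fin",f)
rel([f[0],f[1],.08],q[2])
E
```

```text
0.84 [246.9, 199.4]
[ 0.54548627 -0.3671219   0.30949013] 0.03438184247001874
top pack 0.87 [217. 148.] [0.6538 0.091 ]
top pack 0.84 [257. 145.] [ 0.6558 -0.0403]
top pack 0.8 [ 98. 244.] [0.362 0.48 ]
top pack 0.79 [180. 213.] [0.4434 0.2203]
top pack 0.71 [157. 282.] [0.2319 0.2956]
top pack 0.67 [361. 171.] [ 0.5492 -0.3721]
top pack 0.57 [319. 255.] [ 0.2866 -0.2108]
top pack 0.41 [237. 141.] [0.6732 0.0253]
fin [ 0.51214916 -0.37778196]
t 13.15 ee [ 0.5002 -0.3706  0.2466] f [-0.2 -0.   1. ] w 0.087 tool x,y: [-0.955 -0.297 -0.001] [-0.297  0.955  0.   ]
row [-0.0453 -0.0519  0.8329] [ 0.0001  0.0007 -0.0048]
```

View pics/t3.png

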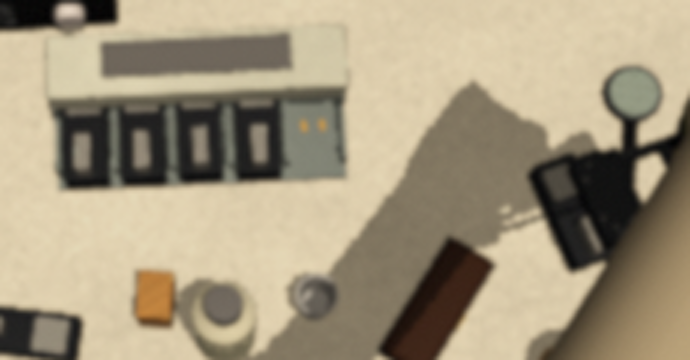

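The pack in bay 3 at (200,145) lines up with its neighbours, and the bystanders haven't moved. Pack C is refined from the wrist view; descending on its fin.

Call:
play_rows(motion=[[-0.045,-0.052,0.2,0,0,-0.005,60],[-0.045,-0.052,0.5,0,0,-0.005,60],[-0.045,-0.052,0.75,0,0,-0.005,60],[-0.045,-0.052,0.83,0,0,-0.005,60],[-0.045,-0.052,0.83,0,0,-0.005,45]])

```text
time: 13.78
ee_pos: [0.5116, -0.3785, 0.0804]
eef_rot: [-0.154, 0.988, 0.0, -0.0]
ft_force: [-0.4, 0.1, 0.2]
width: 0.0493
```

```bash
python3 - <<'E'
from h import *
rel([.5121,-.3778,.042],.3095)
E
```

```text
t 13.78 ee [ 0.5116 -0.3785  0.0804] f [-0.4  0.1  0.2] w 0.0493 tool x,y: [-0.953 -0.304 -0.   ] [-0.304  0.953  0.   ]
row [-0.0033  0.0025  0.192 ] [ 0.0003  0.     -0.0001]
```

Call:
play_rows(motion=[[-0.003,0.003,0.12,0,0,0,45],[-0.003,0.003,0.19,0,0,0,5],[-0.003,0.003,0.19,0,0,0,5],[-0.003,0.003,0.19,0,0,0,5],[-0.003,0.003,0.19,0,0,0,5]], squeeze=40)

```text
time: 14.4
ee_pos: [0.5121, -0.3788, 0.0432]
eef_rot: [-0.154, 0.988, -0.001, 0.001]
ft_force: [-1.1, 1.3, 5.4]
width: 0.0154
```

Call:
play_rows(motion=[[0,0,0,0,0,0,5],[0,0,0,0,0,0,5],[0,0,0,0,0,0,5]])

```text
time: 14.78
ee_pos: [0.5121, -0.3788, 0.0432]
eef_rot: [-0.154, 0.988, -0.0, 0.001]
ft_force: [-1.1, 1.5, 6.6]
width: 0.0157
```

Call:
play_rows(motion=[[0,0,-0.1,0,0,0,5],[0,0,-0.3,0,0,0,5],[0,0,-0.5,0,0,0,5],[0,0,-0.5,0,0,0,5]])

```text
time: 15.28
ee_pos: [0.5131, -0.3798, 0.1468]
eef_rot: [-0.153, 0.988, -0.002, 0.003]
ft_force: [0.0, 0.8, -1.2]
width: 0.0156
```

```bash
python3 - <<'E'
from h import *
# bay5: dock (.6655,.0267,-.011), local (-.088,-.124)
c,s=np.cos(-.011),np.sin(-.011); D=np.array([.6655,.0267]); M=np.array([[c,-s],[s,c]])
P=D+M@[-.088,-.124]; print("hover",P,"home tcp",D+M@[-.034,-.124])
rel([P[0],P[1],.142],-.011)
E
```

```text
hover [ 0.57614135 -0.09632452] home tcp [ 0.63013808 -0.09691851]
t 15.28 ee [ 0.5131 -0.3798  0.1468] f [ 0.   0.8 -1.2] w 0.0156 tool x,y: [-0.953 -0.303 -0.005] [-0.303  0.953 -0.005]
row [-0.7299  1.2552  0.021 ] [-0.0028  0.0035  0.2031]
```

Call:
play_rows(motion=[[-0.1,0.18,0.02,0,0,0.03,5],[-0.25,0.42,0.02,0,0,0.1,5],[-0.4,0.68,0.02,0,0,0.15,5],[-0.55,0.95,0.02,0,0,0.2,5],[-0.55,0.95,0.02,0,0,0.203,5]])

```text
time: 15.9
ee_pos: [0.5598, -0.1571, 0.1376]
eef_rot: [0.001, 1.0, 0.001, -0.0]
ft_force: [-0.2, -0.4, -1.4]
width: 0.0158
```

```bash
python3 - <<'E'
from h import *
rel([.5761,-.0963,.142],-.011)
E
```

```text
t 15.9 ee [ 0.5598 -0.1571  0.1376] f [-0.2 -0.4 -1.4] w 0.0158 tool x,y: [-1.     0.003  0.   ] [0.003 1.    0.003]
row [-0.0807  0.3044 -0.0212] [ 0.0018 -0.0003  0.0054]
```

Call:
play_rows(motion=[[-0.03,0.1,-0.01,0,0,0.005,5],[-0.06,0.2,-0.02,0,0,0.005,5],[-0.08,0.3,-0.02,0,0,0.005,5],[-0.08,0.304,-0.02,0,0,0.005,5],[-0.08,0.304,-0.02,0,0,0.005,5]])

```text
time: 16.52
ee_pos: [0.5748, -0.1048, 0.1418]
eef_rot: [0.01, 1.0, -0.0, -0.0]
ft_force: [-0.1, -0.5, -1.5]
width: 0.0161
```

```bash
python3 - <<'E'
from h import *
p=eyes.camera("wrist")
x0,y0,x1,y1=100,200,410,315; S=2.5
im=cv2.resize(p["image"][y0:y1,x0:x1,::-1],None,fx=S,fy=S,interpolation=cv2.INTER_CUBIC)
raw=im.copy(); q=(.6655,.0267,-.011)
def L(a,b,c):
    u=[(proj(p,place(np.array([X]),q)[0])-[x0,y0]+.5)*S for X in(a,b)]
    cv2.line(im,*[tuple(int(v) for v in k) for k in u],c,1)
for k in range(-3,3):
    y=(k+.5)*.062
    for e in(-.003,.003): L([-.045,y+e,.026],[-.03,y+e,.026],(0,0,255))
L([-.06,-.158,.006],[-.06,.158,.006],(0,255,0))
cv2.imwrite("pics/w4.png",cv2.convertScaleAbs(np.vstack([raw,im]),alpha=1.8))
rel([.5761,-.0963,.055],-.011)
E
```

```text
t 16.57 ee [ 0.5748 -0.1049  0.1419] f [-0.2  0.2 -1.9] w 0.0156 tool x,y: [-1.    0.02  0.  ] [ 0.02   1.    -0.001]
row [-0.0057  0.0436  0.4342] [-0.0004 -0.0002 -0.0057]
```

View pics/w4.png

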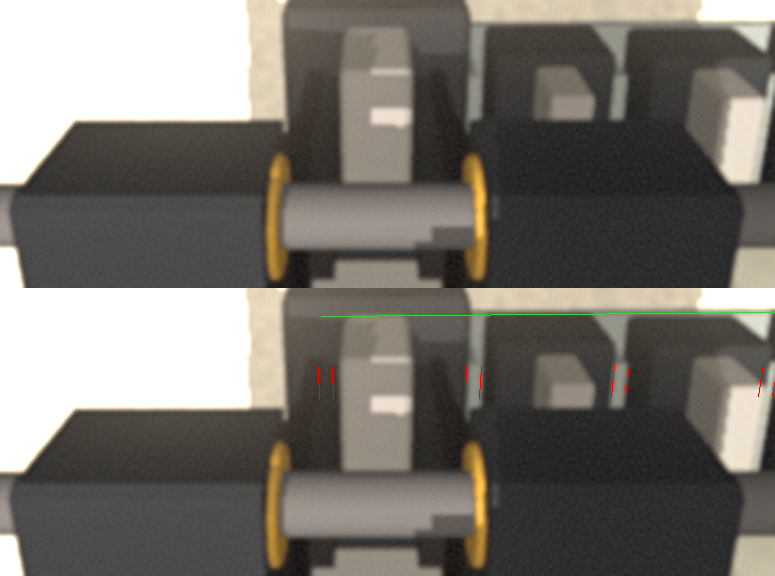

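The dividers at (473,380) and (620,380) agree with the overlay. The TCP is still 8.6 mm short in y, so I'll correct that before lowering.

Call:
play_rows(motion=[[-0.005,0.043,0,0,0,-0.006,5],[-0.005,0.043,0.1,0,0,-0.006,5],[-0.005,0.043,0.2,0,0,-0.006,5],[-0.005,0.043,0.25,0,0,-0.006,5],[-0.005,0.043,0.25,0,0,-0.006,5]])

```text
time: 17.2
ee_pos: [0.5761, -0.0947, 0.0915]
eef_rot: [0.004, 1.0, 0.0, -0.001]
ft_force: [1.3, 0.6, -1.1]
width: 0.0158
```

```bash
python3 - <<'E'
from h import *
rel([.5761,-.0963,.052],-.011)
E
```

```text
t 17.2 ee [ 0.5761 -0.0947  0.0915] f [ 1.3  0.6 -1.1] w 0.0158 tool x,y: [-1.     0.009  0.001] [0.009 1.    0.   ]
row [-0.0003 -0.0081  0.1975] [ 0.     -0.0007  0.0013]
```

Call:
play_rows(motion=[[0,-0.008,0.1,0,0,0,5],[0,-0.008,0.16,0,0,0,5],[0,-0.008,0.19,0,0,0,5],[0,-0.008,0.2,0,0,0,5],[0,-0.008,0.205,0,0,0,5]])

```text
time: 17.82
ee_pos: [0.5768, -0.0963, 0.0513]
eef_rot: [0.004, 1.0, 0.0, 0.0]
ft_force: [-0.0, -0.4, -1.4]
width: 0.0161
```

```bash
python3 - <<'E'
from h import *
rel([.6300,-.0969,.0495],-.011)
E
```

```text
t 17.82 ee [ 0.5768 -0.0963  0.0513] f [-0.  -0.4 -1.4] w 0.0161 tool x,y: [-1.     0.009 -0.001] [0.009 1.    0.   ]
row [-0.2663 -0.0006  0.0093] [0.     0.0004 0.0013]
```

Call:
play_rows(motion=[[0,0,0.01,0,0,0,5],[-0.04,0,0.01,0,0,0,5],[-0.08,0,0.01,0,0,0,5],[-0.12,0,0.01,0,0,0,5],[-0.12,0,0.01,0,0,0,5]])

```text
time: 18.45
ee_pos: [0.6017, -0.0965, 0.0492]
eef_rot: [0.004, 1.0, -0.0, 0.001]
ft_force: [2.0, 0.1, 0.9]
width: 0.016
```

Call:
play_rows(motion=[[-0.04,0,0,0,0,0,5],[-0.08,0,0,0,0,0,5],[-0.12,0,0,0,0,0,5],[-0.13,0,0,0,0,0,5],[-0.13,0,0,0,0,0,5]])

```text
time: 19.08
ee_pos: [0.6264, -0.0969, 0.0492]
eef_rot: [0.005, 1.0, 0.0, -0.0]
ft_force: [-2.7, -0.9, 5.0]
width: 0.0157
```

Call:
play_rows(motion=[[-0.01,0,0,0,0,0,5],[-0.02,0,0,0,0,0,5],[-0.03,0,0,0,0,0,5],[-0.04,0,0,0,0,0,5],[-0.04,0,0,0,0,0,5]])

```text
time: 19.7
ee_pos: [0.6292, -0.0969, 0.049]
eef_rot: [0.005, 1.0, 0.001, -0.006]
ft_force: [-29.8, 3.1, 26.7]
width: 0.0152
```

It stopped at x = 0.629 and the push force rose to 30 N. Releasing and retreating.

Call:
play_rows(motion=[[0.015,0,0,0,0,0,5],[0.024,0,0,0,0,0,5],[0.024,0,0,0,0,0,40],[0.024,0,0,0,0,0,40],[0.024,0,0,0,0,0,40]])

```text
time: 20.32
ee_pos: [0.6297, -0.0967, 0.0487]
eef_rot: [0.004, 1.0, 0.0, -0.0]
ft_force: [0.2, -0.2, 0.3]
width: 0.0329
```

Call:
play_rows(motion=[[0,0,-0.1,0,0,0,40],[0,0,-0.35,0,0,0,40],[0,0,-0.6,0,0,0,40],[0,0,-0.8,0,0,0,40],[0,0,-0.9,0,0,0,40]])

```text
time: 20.95
ee_pos: [0.6305, -0.0971, 0.2335]
eef_rot: [0.005, 1.0, -0.0, 0.002]
ft_force: [-0.1, -0.1, 1.3]
width: 0.0349
```

Call:
play_rows(motion=[[0.25,-0.25,-0.05,0,0,0,40],[0.4,-0.5,-0.1,0,0,0,40],[0.5,-0.75,-0.1,0,0,0,40],[0.5,-1,-0.1,0,0,0,40]])

```text
time: 21.45
ee_pos: [0.5263, -0.2984, 0.2517]
eef_rot: [0.005, 1.0, -0.0, 0.002]
ft_force: [1.6, 0.7, 0.5]
width: 0.0348
```

```bash
python3 - <<'E'
from h import *
p=eyes.camera("top"); s=eyes.camera("side")
x0,y0,x1,y1=170,105,300,175; S=6
im=cv2.resize(p["image"][y0:y1,x0:x1,::-1],None,fx=S,fy=S,interpolation=cv2.INTER_CUBIC)
cv2.imwrite("pics/t5.png",im); save(s,"s5",(130,140,330,290),4)
print(r.read_state()["time"],r.read_state()["ee_pos"])
E
```

```text
21.55 [ 0.52534714 -0.30241661  0.25070583]
```

View pics/t5.png

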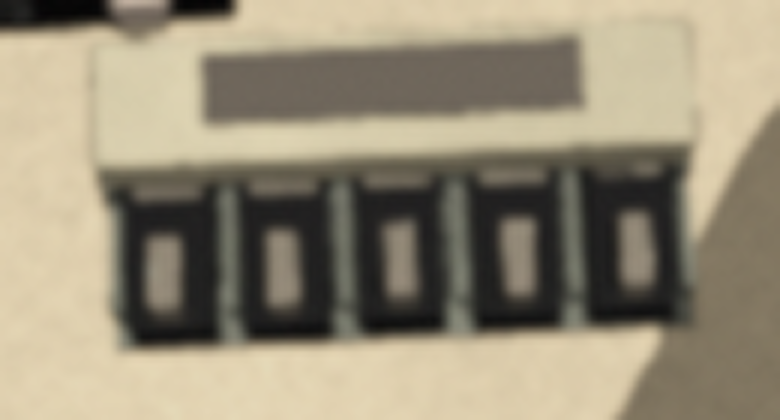

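View pics/s5.png

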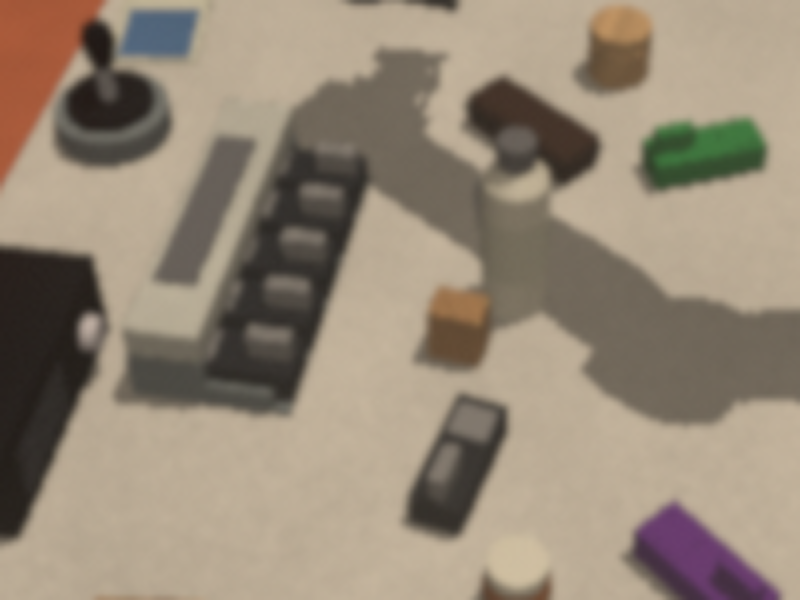

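All five bays are filled. The fin tops at rows 232, 228, 220, 215 and 208 lie on one straight line, so the new packs are as deep as the ones already home. The third pack and the bystanders in view haven't moved.

```bash
python3 -c "
from bench import job
print(job.close_job())"
```

```text
the job is handed in; nothing more can be done
None
```

I slid loose pack A (the one near the lens box) into bay 3 and loose pack C (the one near the loupe) into bay 5. I then handed the job in at about 21.6 s; no verdict is reported.

- **Fully home:** both packs ran up against the stop, where the push force rose to about 35 N in bay 3 and 30 N in bay 5. In the last top view all five fins line up, so the new packs sit as deep as the three already there.
- **Left alone:** the third loose pack and the other things visible in the last pictures looked unmoved. I did not check the loupe, lens box and eye cup after the second placement.
- **Disagreements:**
  - Pack A slipped about 5 mm in the grip on lifting. It was pressed on the bay floor with up to 37 N before I eased off.
  - The TCP was 8.6 mm short in y above bay 5, which I corrected before lowering.
  - Pack B's yaw came out near -100°, outside the stated 75°. I did not use it.

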